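# Move a raw clay tile to the kiln shelf with a lifter

## Robot

A 6-joint arm with a two-finger parallel gripper is mounted at the origin on the work surface. World frame = base frame: x ahead of the robot, y to its left, z up, the work surface at z = 0. Lengths are in m, angles in degrees, forces in N, time in s.
With the tool pointing down it reaches from about 0.375 to 0.9 m from the base axis. Payload 3.1 kg.
Tool frame: the origin (TCP) lies midway between the tips of the shut fingers; the grasp point (between the pads) lies 19 mm behind it; z points along the fingers, y is the direction in which the jaws open and shut (so a half turn about z gives the same grasp; the last joint's range is limited). The gripper opens to 87 mm and grips with 3 to 60 N. Pads are 19 mm wide; open, the fingers measure 117 mm over their backs; the gripper's body (75 mm by 190 mm) begins 51 mm behind the grasp point.
Start: joints at [-74.227, 30.224, 82.088, -0, 67.689, -10.227], TCP at [0.274, -0.562, 0.223] pointing down, gripper open.
Joint ranges: [-176.69, 176.69], [-43.24, 126.21], [12.49, 139.97], [-82, 262], [0, 151.66], [-163.58, 163.58]. Speed limits (degrees/s): [159.86, 159.86, 180, 180, 180, 180].

## Interface

Orientations are given as a 3x3 rotation matrix whose columns are the frame's x, y, z axes.
In Python, from rig import bot gives the robot as it stands.
- The arm moves only by the tool carry_out, never from a script. Its arguments are lists of equal length, an entry for each row: "grip": the gripper's target within -1 to 1 (fully open at 1, half-way at 0, shut at -1); "slide": the shift along the tool's x, y, z in mm, a list of three; "twist": the turn, a rotation vector about the tool's x, y, z in rad, a list of three. In form: {"grip": [grip, ...], "slide": [[dx, dy, dz], ...], "twist": [[wx, wy, wz], ...]}. A call has 1 to 12 rows; each row shifts and turns the pose as measured when the row begins, along the tool's axes as they then stand; what a row does not reach is not made up. A row lasts 1/10 s, in which the tool goes at most 50 mm and 8.59 degrees, less where a joint would pass 70% of its speed; a pose out of reach is approached as far as the arm can. A call is refused whole if a number of a shift passes 50 or a number of a turn 0.15, either way. A call with a gripper value outside its range is refused whole. The fingers move at their own pace and stop on an object; the grip force is fixed at half the most. Time passes only in rows, so rows that do not move let the fingers close. It gives the time, the measured TCP pose, the force and the opening at its end, in the units of the state.
- bot.read_state(): the state, without advancing time (a new reading comes with each control period).
- bot.capture(name): name is "scene" or "top"; returns a dict with "color" (384x512x3 uint8, red, green, blue), "depth" (384x512 float32, m along the optical axis (not along the pixel's ray), 0 where there is no reading), "fx", "fy", "cx", "cy" (pixels), "position" and "rotation" of the camera in the world. Camera axes: x right, y up, looking along -z (the intrinsics and any distortion apply to the point x, -y, -z); pixel columns grow to the right and rows downward; lengths in m; the calibration is good to about 2 mm. A picture is of the moment at which its call begins.
- bot.hand_in(): hands the job in, once; it reports no verdict.
The state is a dict: "time_s": time; "joint_positions": joint angles; "qvel": joint speeds; "tau": joint torques, N m; "position": TCP position; "tcp_rot": TCP orientation; "force": force on the tool from outside, world axes, zero at the start; "moment": the same for the moment, N m; "opening": opening from 0.0 (shut) to 1.0 (fully open).
Only numpy, scipy, OpenCV 4.12 (cv2) and the standard library are available. Lean on these libraries where they do the work, as an engineer would, in place of code of your own. Each camera call takes 0.05 s, during which the arm holds its last target.

## Task

The square clay tile is too fragile to take in the fingers: pick up the lifter by its handle, slide its blade under the tile, lift the tile and set it down squarely and centrally on the two strips of the empty white kiln shelf. Draw the blade out and lay the lifter back flat on the bench. Never touch the tile with the hand, keep it level, and leave the round plate where it is.

Things in the scene. Friction and masses are not known exactly. Their poses are not given: they have to be found in the camera images.
- lifter: Loose spatula, 0.16 kg, flat on the bench. Origin: underside of the blade, middle of its rear edge; x to the blade's tip, z up. Steel blade x 0 to 130 mm, 56 wide, 3 thick. Upright at x -8 to 0, 20 wide, carries the dark wood handle: x -75 to 20, z 48 to 72, 26 wide. Grip the handle from above across its width over the origin (z 60), firmly: loaded, it is nose-heavy by 0.2 to 0.3 N m.
- tile: Square raw-clay tile 140x140x8 mm, 0.24 kg. Origin: centre of underside, 40 mm above the bench; x away from the robot. Lies on two wooden strips along its x (within 3 deg), on a plywood board 180x180, top at 10 mm. Under it, centred to 3 mm, a tunnel 92 wide, 30 high, open at both x ends: the blade goes in from the robot's side; keep the tile's centre 72 to 110 mm ahead of the blade's rear edge.
- shelf: Fixed empty kiln shelf: white slab 180x180x12 mm with two pale fire-clay strips (170 long, 30 wide, tops 42 mm above the bench) along its x. Origin: centre of the slab's underside, on the bench; x away from the robot. Between the strips a 92 mm wide channel, 30 deep, open at both x ends, lets the blade sink and draw out. The tile belongs centred on the strips, its sides along them.
- plate: Loose round raw-clay plate, 150 mm across, 10 mm high, lying on two strips on a second plywood board like the tile's: a bystander, not to be moved. Origin: centre of its underside.
There are look-alikes about, which are no part of the job. What is shaped like the tile but yellow is not meant.

How it is judged (in metres and radians):
On the way:
1. the tile is lifted clear of its strips, its underside more than 60 mm above the bench, level and resting on the lifter (height (world z) of tile above 0.06 m and contact force between lifter and tile above 0.5 N and angle between tile's own z axis and vertical below 0.35 rad), for 0.2 s.
At the end, for the whole second after the job is handed in: The tile lies at rest and flat on the shelf's strips, its centre within 20 mm of the shelf's centre and its sides within 0.2 rad of the strips; the lifter lies at rest, flat and blade down on the bench itself (not on a board or shelf), clear of the tile (horizontal distance between tile and shelf below 0.02 m and z of tile in the frame of shelf between 0.038 and 0.046 m and angle between tile's own z axis and vertical below 0.06 rad and (angle between the x axis of tile and the x axis of shelf, either way round below 0.2 rad or angle between the x axis of tile and the y axis of shelf, either way round below 0.2 rad) and linear speed of each of tile, lifter below 0.02 m/s and contact force between lifter and tile below 0.05 N and height (world z) of lifter below 0.006 m and angle between lifter's own z axis and vertical below 0.1 rad); the robot touches nothing.
It fails at once if the hand or arm touches the tile (contact force between any of the fingers, the arm and tile above 0.3 N).
It fails at once if the tile tips by more than 0.35 rad (20 degrees) (angle between tile's own z axis and vertical above 0.35 rad).
It fails at once if the round plate is moved by more than 20 mm (distance of plate from where it was at the start of the episode above 0.02 m).
It also fails if it takes over 72 s, if anything falls off the work surface, if the arm or the gripper's body presses on something with over 40 N, if the wrist force passes 120 N, or if a joint passes its speed limit or range.

## Working session

There is one attempt and no reset: what is moved stays moved. The work goes in short steps, Python scripts to look and compute and a tool call to move; the robot and the scene stay as the last step left them, time stands still between calls to the robot, and variables do not carry over. Pictures are saved under pics/ and viewed, and the job is handed in when it is done.

Besides the shell and the picture viewer there is one more tool, called after "Call:" by a JSON object that holds its "api" and its "payload", one argument or row to a line. carry_out: Moves the arm, as the interface text tells. Its arguments: {"type":"object","properties":{"grip":{"type":"array"},"slide":{"type":"array"},"twist":{"type":"array"}},"required":["grip","slide","twist"]}

```bash
ls; mkdir -p pics; python3 - <<'E'
from rig import bot
import cv2,numpy as np
s=bot.read_state(); print(s)
for n in("top","scene"):
    c=bot.capture(n); np.savez(f"{n}0.npz",**c)
    cv2.imwrite(f"pics/{n}0.png",c["color"][:,:,::-1])
    print(n,c["fx"],c["fy"],c["cx"],c["cy"],c["position"],c["rotation"], c.keys())
E
```

```text
pics
{'time_s': 0.0, 'joint_positions': array([-7.42256658e+01,  3.02773662e+01,  8.21564474e+01, -2.27583452e-03,
        6.76890715e+01, -1.02283100e+01]), 'qvel': array([-0.00639458,  0.0661797 ,  0.0488724 , -0.03401894, -0.028516  ,
       -0.07008474]), 'tau': array([ 2.26425043e-03, -4.40028620e+01, -1.76595747e+01,  6.33434532e-02,
        5.82139764e-02, -1.99040282e-04]), 'position': array([ 0.2738115 , -0.56101307,  0.22158845]), 'tcp_rot': array([[ 8.98767293e-01,  4.38425559e-01, -6.18410821e-04],
       [ 4.38425860e-01, -8.98765012e-01,  2.05398509e-03],
       [ 3.44713552e-04, -2.11718191e-03, -9.99997699e-01]]), 'force': array([ 0.19702536, -0.30130869,  0.3480968 ]), 'moment': array([0.04776436, 0.02072816, 0.02846351]), 'opening': 0.9996526384702918}
top 482.35787900998184 482.35787900998184 245.9212285831598 194.95787045808345 [0.23846128 0.01273398 1.45429635] [[ 1.54452926e-02  9.90640763e-01 -1.35618294e-01]
 [-9.99878526e-01  1.55862886e-02 -2.21465864e-05]
 [ 2.09184657e-03  1.35602162e-01  9.90761161e-01]] dict_keys(['color', 'depth', 'fx', 'fy', 'cx', 'cy', 'position', 'rotation'])
scene 469.5855246515544 469.5855246515544 263.3436664756057 182.84753548769095 [ 1.2477476  -0.3071427   1.10879123] [[ 0.31641305 -0.72820571  0.60794673]
 [ 0.948506    0.23286234 -0.2147359 ]
 [ 0.01480401  0.64458636  0.76438817]] dict_keys(['color', 'depth', 'fx', 'fy', 'cx', 'cy', 'position', 'rotation'])
```

View pics/top0.png

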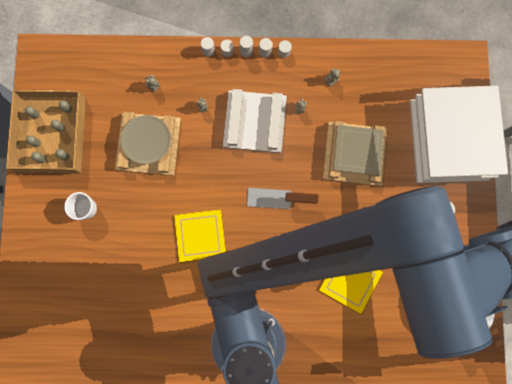

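View pics/scene0.png

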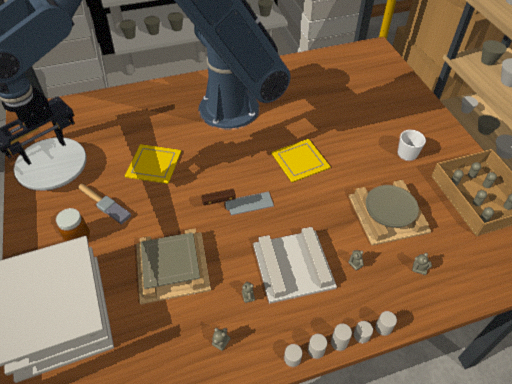

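```bash
cat > h.py <<'E'
import numpy as np,cv2
def load(n): return dict(np.load(n))
def ray(c,u,v):
    u=np.asarray(u,float);v=np.asarray(v,float)
    d=np.stack([(u-c["cx"])/c["fx"],-(v-c["cy"])/c["fy"],-np.ones_like(u)],-1)
    return d@c["rotation"].T
def plane(c,u,v,z):
    d=ray(c,u,v); t=(z-c["position"][2])/d[...,2]
    return c["position"]+d*t[...,None]
def cloud(c):
    v,u=np.mgrid[0:384,0:512]
    P=c["position"]+ray(c,u,v)*c["depth"][...,None]
    P[c["depth"]<=0]=np.nan
    return P
def proj(c,P):
    q=(np.asarray(P)-c["position"])@c["rotation"]
    return np.stack([c["cx"]+c["fx"]*q[...,0]/-q[...,2], c["cy"]-c["fy"]*q[...,1]/-q[...,2]],-1)
E
python3 - <<'E'
from h import *
for n in("top","scene"):
    c=load(n+"0.npz");P=cloud(c)
    pts={"top":[(285,230),(357,150),(330,130),(262,198),(300,198),(240,120),(255,120),(147,140),(228,95)],"scene":[(180,250),(250,205),(218,197),(300,262),(295,270),(390,205)]}[n]
    for u,v in pts: print(n,u,v,P[v,u].round(4),c["color"][v,u])
c=load("top0.npz");im=c["color"][:,:,::-1]
cv2.imwrite("pics/crop1.png",cv2.resize(im[75:225,210:400],None,fx=4,fy=4,interpolation=cv2.INTER_CUBIC))
c=load("scene0.npz");im=c["color"][:,:,::-1]
cv2.imwrite("pics/crop2.png",cv2.resize(im[180:310,125:345],None,fx=3.6,fy=3.6,interpolation=cv2.INTER_CUBIC))
E
```

```text
top 285 230 [ 3.328e-01 -1.067e-01 -3.000e-04] [190 117  60]
top 357 150 [ 0.5713 -0.3162  0.0487] [152 141 112]
top 330 130 [ 0.6435 -0.2439  0.0052] [168 132  90]
top 262 198 [ 0.4283 -0.0361  0.0049] [124 119 115]
top 300 198 [ 0.421  -0.1435  0.0736] [108  68  45]
top 240 120 [0.6701 0.0347 0.0078] [211 199 182]
top 255 120 [ 0.6684 -0.0116  0.0161] [238 231 220]
top 147 140 [0.5924 0.3112 0.0466] [155 147 118]
top 228 95 [0.7497 0.0734 0.0082] [152 135 123]
scene 180 250 [ 0.5574 -0.291   0.0496] [125 120  95]
scene 250 205 [ 0.4401 -0.062   0.0064] [150 152 150]
scene 218 197 [ 0.4336 -0.1538  0.0719] [92 58 33]
scene 300 262 [0.6683 0.0068 0.0118] [208 204 188]
scene 295 270 [ 0.6874 -0.0149  0.0128] [212 204 189]
scene 390 205 [0.5928 0.3094 0.048 ] [125 119 100]
```

View pics/crop1.png

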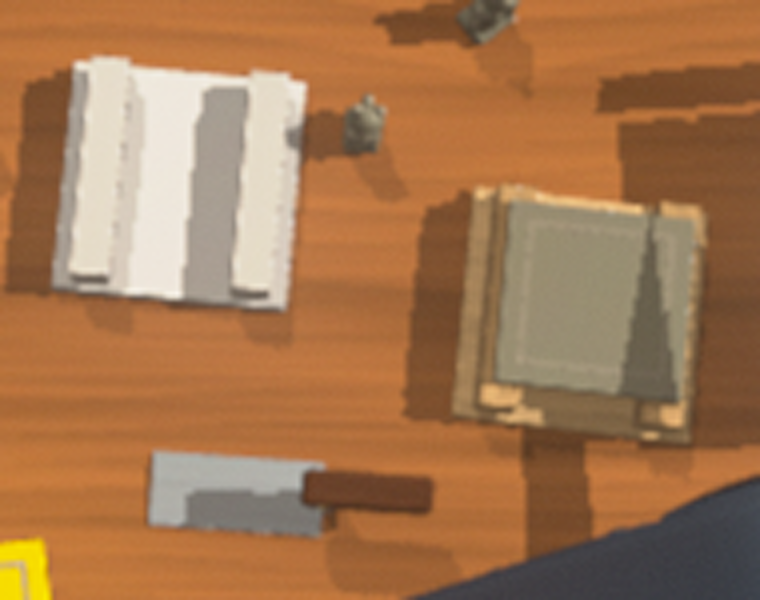

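View pics/crop2.png

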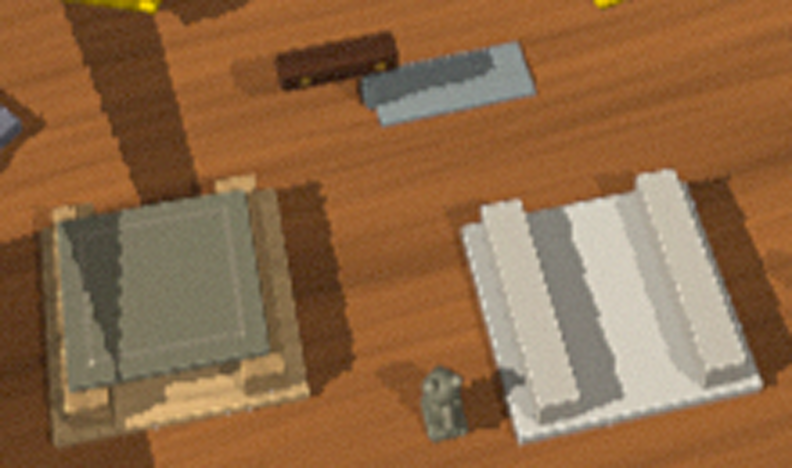

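```bash
python3 - <<'E'
from h import *
crop={"tile":([(511,198),(697,215),(677,403),(497,384)],.048,.140),"shelf":([(72,62),(306,82),(286,310),(52,290)],.012,.18),
"blade":([(152,451),(325,463),(323,535),(149,524)],.003,0),"handle":([(304,470),(432,478),(430,514),(302,503)],.072,0)}
c=load("top0.npz")
for k,(q,z,_) in crop.items():
    q=(np.array(q)+.5)/4-.5+[210,75]
    P=plane(c,q[:,0],q[:,1],z)
    print(k,P.mean(0).round(4),"sides",[round(float(np.linalg.norm(P[i]-P[(i+1)%4])),4) for i in range(4)],
     "ang",[round(float(np.degrees(np.arctan2(*(P[(i+1)%4]-P[i])[[1,0]]))),1) for i in range(4)])
    print(P[:,:2].round(4).tolist())
# masks
for n,reg in(("top",{"tile":(325,120,390,190),"handle":(280,185,325,212)}),("scene",{"tile":(135,225,215,305),"handle":(195,182,240,210)})):
    c=load(n+"0.npz");P=cloud(c);hsv=cv2.cvtColor(c["color"],cv2.COLOR_RGB2HSV)
    for k,(a,b,d,e) in reg.items():
        m=np.zeros((384,512),np.uint8);h=P[...,2]
        ok=(h>.035)&(hsv[...,0]>18)&(hsv[...,1]<95) if k=="tile" else (h>.04)&(hsv[...,2]<140)&(hsv[...,1]>100)
        m[b:e,a:d]=ok[b:e,a:d]*255
        m=cv2.morphologyEx(m,cv2.MORPH_OPEN,np.ones((3,3)))
        ct=max(cv2.findContours(m,cv2.RETR_EXTERNAL,cv2.CHAIN_APPROX_NONE)[0],key=cv2.contourArea)[:,0]
        z=.048 if k=="tile" else .072
        W=plane(c,ct[:,0],ct[:,1],z)[:,:2]
        r=cv2.minAreaRect((W*1000).astype(np.float32)); print(n,k,r,cv2.contourArea(ct.astype(np.int32)))
E
```

```text
tile [ 0.5732 -0.3209  0.048 ] sides [0.1399, 0.1446, 0.1337, 0.1427] ang [-94.5, 172.8, 84.8, -4.8]
[[0.65, -0.2586], [0.6391, -0.3981], [0.4957, -0.3799], [0.5079, -0.2468]]
shelf [ 0.6667 -0.0097  0.012 ] sides [0.1825, 0.1818, 0.1795, 0.182] ang [-94.2, 175.4, 85.9, -3.6]
[[0.764, 0.0747], [0.7508, -0.1073], [0.5697, -0.0927], [0.5824, 0.0863]]
blade [ 0.4292 -0.0572  0.003 ] sides [0.1319, 0.0551, 0.1319, 0.0559] ang [-93.1, 178.6, 87.3, -1.5]
[[0.4605, 0.0079], [0.4533, -0.1237], [0.3983, -0.1224], [0.4046, 0.0094]]
handle [ 0.423  -0.1476  0.072 ] sides [0.0927, 0.0263, 0.0926, 0.0241] ang [-92.7, 176.6, 85.9, -3.2]
[[0.4378, -0.102], [0.4334, -0.1947], [0.4071, -0.1931], [0.4137, -0.1007]]
top tile ((572.571044921875, -320.3778991699219), (138.14527893066406, 137.89535522460938), 84.4476318359375) 1906.5
top handle ((422.8602294921875, -147.96990966796875), (89.71512603759766, 26.18785858154297), 89.73989868164062) 238.0
scene tile ((574.513427734375, -323.334228515625), (139.48272705078125, 142.40798950195312), 84.34873962402344) 2453.0
scene handle ((431.5093078613281, -152.09849548339844), (95.25300598144531, 39.533714294433594), 86.9097900390625) 321.0
```

```bash
cat >> h.py <<'E'
from scipy.spatial.transform import Rotation as Ro
def goalR(yaw,pitch=0):
    # tool x along yaw, tool z down; pitch>0 raises the nose (deg)
    y=np.radians(yaw); x=np.array([np.cos(y),np.sin(y),0]); z=np.array([0,0,-1.]); R=np.stack([x,np.cross(z,x),z],1)
    return R@Ro.from_euler('y',-pitch,degrees=True).as_matrix().T if False else R@Ro.from_euler('y',pitch,degrees=True).as_matrix()
def togo(s,p,yaw,pitch=0):
    R=s["tcp_rot"]; d=R.T@(np.array(p)-s["position"])*1000
    w=Ro.from_matrix(R.T@goalR(yaw,pitch)).as_rotvec()
    print("t",round(s["time_s"],2),"pos",s["position"].round(4),"yaw",np.degrees(np.arctan2(R[1,0],R[0,0])).round(2),"nose up",np.degrees(np.arcsin(R[2,0])).round(2),"open",round(s["opening"],3),"F",s["force"].round(1),"M",s["moment"].round(2))
    print(" slide",d.round(1),"twist",w.round(3))
E
python3 - <<'E'
from h import *
print(goalR(0,5)[:,0])
for n in("top","scene"):
    c=load(n+"0.npz");P=cloud(c)
    x,y,z=P[...,0],P[...,1],P[...,2]
    m=((z>.02)&(x>.2)&(x<.85)&(y>-.6)&(y<.15)).astype(np.uint8)
    m[P[...,2]!=P[...,2]]=0
    k,l,st,ce=cv2.connectedComponentsWithStats(m)
    for i in range(1,k):
        if st[i,4]>12:
            q=P[l==i]; print(n,st[i].tolist(),q.min(0).round(3),q.max(0).round(3))
from rig import bot
togo(bot.read_state(),(.425,-.121,.12),87)
E
```

```text
[0.9961947  0.         0.08715574]
top [326, 68, 14, 14, 125] [ 0.793 -0.268  0.02 ] [ 0.825 -0.228  0.069]
top [415, 87, 49, 93, 3892] [ 0.485 -0.6    0.02 ] [ 0.749 -0.49   0.123]
top [227, 89, 15, 57, 568] [0.588 0.032 0.02 ] [0.759 0.072 0.05 ]
top [267, 92, 15, 57, 566] [ 0.579 -0.089  0.02 ] [ 0.751 -0.048  0.05 ]
top [202, 99, 5, 10, 39] [0.695 0.139 0.02 ] [0.72  0.15  0.061]
top [296, 98, 10, 13, 87] [ 0.697 -0.162  0.026] [ 0.736 -0.136  0.064]
top [328, 121, 57, 62, 2607] [ 0.48 -0.4   0.02] [ 0.664 -0.233  0.058]
top [197, 185, 315, 110, 19314] [ 0.2   -0.599  0.084] [0.414 0.128 0.836]
top [285, 192, 33, 11, 312] [ 0.41  -0.194  0.05 ] [ 0.44 -0.1   0.08]
scene [0, 0, 82, 155, 7389] [ 0.201 -0.6    0.223] [ 0.337 -0.369  0.622]
scene [175, 0, 116, 103, 5938] [ 0.2   -0.175  0.218] [0.32  0.127 0.602]
scene [52, 176, 23, 12, 149] [ 0.2  -0.6   0.03] [ 0.226 -0.54   0.05 ]
scene [81, 185, 14, 10, 38] [ 0.228 -0.525  0.02 ] [ 0.27  -0.491  0.026]
scene [202, 188, 34, 19, 390] [ 0.407 -0.198  0.022] [ 0.442 -0.104  0.077]
scene [94, 194, 21, 16, 118] [ 0.272 -0.492  0.02 ] [ 0.34  -0.44   0.029]
scene [48, 208, 61, 148, 6143] [ 0.36 -0.6   0.02] [ 0.749 -0.495  0.12 ]
scene [302, 227, 30, 60, 781] [0.586 0.027 0.02 ] [0.758 0.07  0.048]
scene [140, 228, 65, 70, 3100] [ 0.475 -0.404  0.02 ] [ 0.663 -0.237  0.057]
scene [259, 235, 27, 62, 775] [ 0.575 -0.095  0.02 ] [ 0.75  -0.052  0.048]
scene [350, 250, 11, 15, 98] [0.693 0.136 0.02 ] [0.729 0.15  0.059]
scene [243, 281, 11, 19, 145] [ 0.693 -0.166  0.02 ] [ 0.736 -0.14   0.059]
scene [212, 327, 16, 20, 209] [ 0.794 -0.27   0.021] [ 0.828 -0.23   0.067]
t 0.1 pos [ 0.2738 -0.5611  0.2216] yaw 26.0 nose up 0.02 open 1.001 F [ 0.5 -0.   0.4] M [ 0.02  0.   -0.02]
 slide [ 328.8 -329.1  102.4] twist [-2.000e-03 -1.000e-03 -1.065e+00]
```

Which is which (top view px):
- **Tile:** it could be the grey-green square on a board at (357,153), the yellow squares at (200,236) and (352,287), or the round plate at (147,140). I choose (357,153).
- **Lifter:** it could be the steel blade with the dark handle at (285,198), or the light-handled scraper (scene view 105,203). I choose (285,198).
- **Shelf:** it could be the white slab with two strips at (255,120), or the white slab stack at (460,133). I choose (255,120).

The crops confirm these choices, and the measured sizes fit: 140, 180, 132x55 and 93x26 mm.

Call:
{"api": "carry_out", "payload": {
  "grip": [1,1,1,1,1,1,1,1,1,1,1,1],
  "slide": [
    [27,-27,0],
    [27,-27,0],
    [27,-27,0],
    [27,-27,0],
    [27,-27,0],
    [27,-27,0],
    [27,-27,0],
    [27,-27,0],
    [27,-27,0],
    [27,-27,0],
    [27,-27,0],
    [27,-27,0]
  ],
  "twist": [
    [0,0,0],
    [0,0,0],
    [0,0,0],
    [0,0,0],
    [0,0,0],
    [0,0,0],
    [0,0,0],
    [0,0,0],
    [0,0,0],
    [0,0,0],
    [0,0,0],
    [0,0,0]
  ]
}}

```text
time_s: 1.3
position: [0.4256, -0.1161, 0.2179]
tcp_rot: [[0.904, 0.428, -0.003], [0.428, -0.904, 0.004], [-0.001, -0.005, -1.0]]
force: [1.5, 0.5, -0.1]
opening: 1.001
```

Call:
{"api": "carry_out", "payload": {
  "grip": [1,1,1,1,1,1,1,1,1],
  "slide": [
    [0,0,0],
    [0,0,0],
    [0,0,0],
    [0,0,0],
    [0,0,0],
    [0,0,0],
    [0,0,0],
    [0,0,0],
    [0,0,0]
  ],
  "twist": [
    [0,0,-0.133],
    [0,0,-0.133],
    [0,0,-0.133],
    [0,0,-0.133],
    [0,0,-0.133],
    [0,0,-0.133],
    [0,0,-0.133],
    [0,0,-0.133],
    [0,0,0]
  ]
}}

```text
time_s: 2.2
position: [0.4238, -0.1074, 0.2158]
tcp_rot: [[0.01, 1.0, -0.01], [1.0, -0.01, 0.01], [0.009, -0.01, -1.0]]
force: [0.3, 0.2, -0.7]
opening: 1.002
```

```bash
python3 - <<'E'
from h import *
from rig import bot
togo(bot.read_state(),(.425,-.121,.12),87)
E
```

```text
t 2.2 pos [ 0.4238 -0.1074  0.2158] yaw 89.42 nose up 0.54 open 1.002 F [ 0.3  0.2 -0.7] M [ 0.01 -0.06  0.06]
 slide [-14.5   2.3  95.6] twist [-0.01  -0.009  0.042]
```

Call:
{"api": "carry_out", "payload": {
  "grip": [1,1,1,1],
  "slide": [
    [-7,1,40],
    [-7,1,40],
    [0,0,15],
    [0,0,0]
  ],
  "twist": [
    [-0.01,-0.009,0.042],
    [0,0,0],
    [0,0,0],
    [0,0,0]
  ]
}}

```text
time_s: 2.6
position: [0.4276, -0.1228, 0.1192]
tcp_rot: [[0.066, 0.998, 0.006], [0.998, -0.066, -0.003], [-0.003, 0.007, -1.0]]
force: [0.0, -0.1, -0.4]
opening: 1.0
```

```bash
python3 - <<'E'
from h import *
from rig import bot
c=bot.capture("scene");np.savez("scene1.npz",**c)
s=bot.read_state();togo(s,(.425,-.121,.041),87)
im=c["color"][:,:,::-1]
cv2.imwrite("pics/crop3.png",cv2.resize(im[120:260,150:330],None,fx=4,fy=4,interpolation=cv2.INTER_CUBIC))
E
```

```text
t 2.65 pos [ 0.4281 -0.123   0.12  ] yaw 86.25 nose up -0.2 open 1.002 F [-0.3  0.1 -0. ] M [ 0.01 -0.04  0.01]
 slide [ 2.1 -3.8 79. ] twist [ 0.008  0.004 -0.013]
```

View pics/crop3.png

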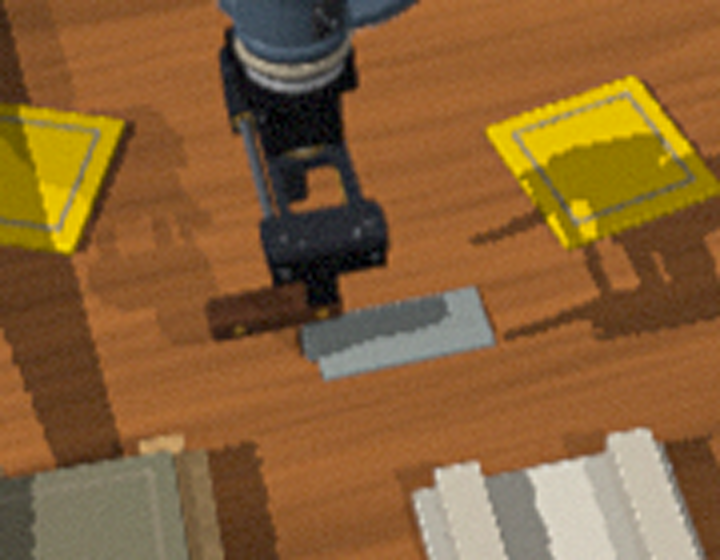

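The crop shows the fingers straddling the handle over the rear end of the blade (crop 320,290), so I descend and close.

Call:
{"api": "carry_out", "payload": {
  "grip": [1,1,1,1,1,-1,-1,-1,-1,-1,-1,-1],
  "slide": [
    [2,-3,25],
    [0,0,25],
    [0,0,22],
    [0,0,5],
    [0,0,0],
    [0,0,0],
    [0,0,0],
    [0,0,0],
    [0,0,0],
    [0,0,0],
    [0,0,0],
    [0,0,0]
  ],
  "twist": [
    [0.008,0.004,-0.013],
    [0,0,0],
    [0,0,0],
    [0,0,0],
    [0,0,0],
    [0,0,0],
    [0,0,0],
    [0,0,0],
    [0,0,0],
    [0,0,0],
    [0,0,0],
    [0,0,0]
  ]
}}

```text
time_s: 3.85
position: [0.4339, -0.125, 0.0507]
tcp_rot: [[0.059, 0.998, 0.019], [0.998, -0.058, -0.011], [-0.01, 0.02, -1.0]]
force: [-0.6, 0.5, -0.2]
opening: 0.45
```

```bash
python3 - <<'E'
from h import *
from rig import bot
s=bot.read_state();togo(s,(.425,-.121,.041),87)
E
```

```text
t 3.85 pos [ 0.4339 -0.125   0.0507] yaw 86.64 nose up -0.57 open 0.45 F [-0.6  0.5 -0.2] M [-0.02  0.05  0.04]
 slide [ 3.6 -9.3  9.5] twist [ 0.02   0.01  -0.006]
```

Call:
{"api": "carry_out", "payload": {
  "grip": [0.2,0.2,0.2],
  "slide": [
    [2,-5,5],
    [2,-4,5],
    [0,0,0]
  ],
  "twist": [
    [0.02,0.01,0],
    [0,0,0],
    [0,0,0]
  ]
}}

```text
time_s: 4.15
position: [0.4243, -0.1201, 0.0396]
tcp_rot: [[0.059, 0.998, -0.002], [0.998, -0.059, 0.001], [0.001, -0.002, -1.0]]
force: [-0.1, -0.2, -0.4]
opening: 0.582
```

```bash
python3 - <<'E'
from h import *
from rig import bot
s=bot.read_state();togo(s,(.425,-.121,.041),87)
E
```

```text
t 4.15 pos [ 0.4243 -0.1201  0.0396] yaw 86.64 nose up 0.07 open 0.582 F [-0.1 -0.2 -0.4] M [-0.   -0.06 -0.02]
 slide [-0.9  0.7 -1.4] twist [-0.002 -0.001 -0.006]
```

Call:
{"api": "carry_out", "payload": {
  "grip": [-1,-1,-1,-1,-1],
  "slide": [
    [0,0,-1],
    [0,0,0],
    [0,0,0],
    [0,0,0],
    [0,0,0]
  ],
  "twist": [
    [0,0,0],
    [0,0,0],
    [0,0,0],
    [0,0,0],
    [0,0,0]
  ]
}}

```text
time_s: 4.65
position: [0.4246, -0.1202, 0.0403]
tcp_rot: [[0.059, 0.998, -0.002], [0.998, -0.059, 0.001], [0.001, -0.002, -1.0]]
force: [0.9, 0.1, -0.7]
opening: 0.293
```

```bash
python3 - <<'E'
from h import *
from rig import bot
s=bot.read_state();togo(s,(.425,-.121,.041),87)
E
```

```text
t 4.65 pos [ 0.4246 -0.1202  0.0403] yaw 86.63 nose up 0.07 open 0.293 F [ 0.9  0.1 -0.7] M [-0.   -0.05 -0.03]
 slide [-0.7  0.4 -0.7] twist [-0.002 -0.001 -0.007]
```

Opening 0.293 × 87 mm ≈ 25.5 mm, so the handle is gripped. I let the force build, then lift.

Call:
{"api": "carry_out", "payload": {
  "grip": [-1,-1,-1,-1,-1,-1,-1,-1],
  "slide": [
    [0,0,0],
    [0,0,0],
    [0,0,0],
    [0,0,-20],
    [0,0,-20],
    [0,0,-20],
    [0,0,-10],
    [0,0,0]
  ],
  "twist": [
    [0,0,0],
    [0,0,0],
    [0,0,0],
    [0,0,0],
    [0,0,0],
    [0,0,0],
    [0,0,0],
    [0,0,0]
  ]
}}

```text
time_s: 5.45
position: [0.4229, -0.1194, 0.1115]
tcp_rot: [[0.058, 0.998, -0.007], [0.998, -0.058, 0.004], [0.003, -0.007, -1.0]]
force: [0.2, 0.6, -1.8]
opening: 0.293
```

```bash
python3 - <<'E'
from h import *
from rig import bot
c=bot.capture("scene");np.savez("scene2.npz",**c)
s=bot.read_state();togo(s,(.34,-.30,.11),-5.4)
im=c["color"][:,:,::-1]
cv2.imwrite("pics/crop4.png",cv2.resize(im[120:260,150:330],None,fx=4,fy=4,interpolation=cv2.INTER_CUBIC))
E
```

```text
t 5.5 pos [ 0.4226 -0.1192  0.1109] yaw 86.64 nose up 0.23 open 0.293 F [-0.4  0.6 -1.5] M [-0.08 -0.08  0.06]
 slide [-185.3  -71.8    0.8] twist [-0.009  0.003  1.606]
```

View pics/crop4.png

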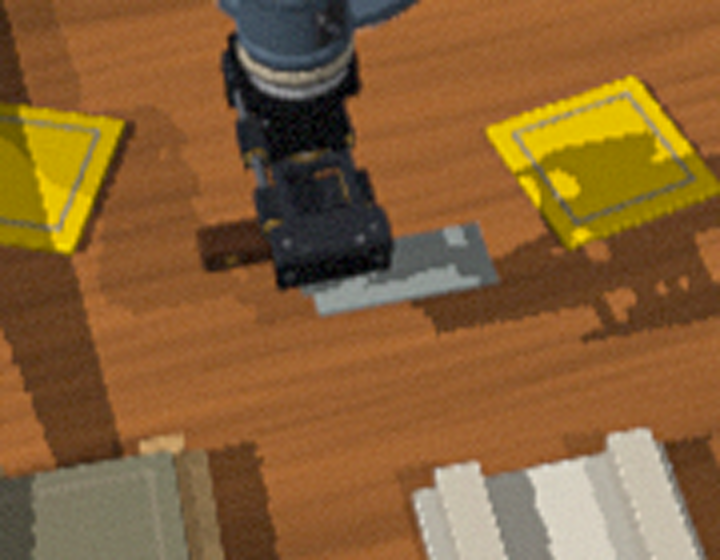

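Call:
{"api": "carry_out", "payload": {
  "grip": [-1,-1,-1,-1,-1,-1,-1],
  "slide": [
    [-31,-12,0],
    [-31,-12,0],
    [-31,-12,0],
    [-31,-12,0],
    [-31,-12,0],
    [-30,-12,0],
    [0,0,0]
  ],
  "twist": [
    [0,0,0],
    [0,0,0],
    [0,0,0],
    [0,0,0],
    [0,0,0],
    [0,0,0],
    [0,0,0]
  ]
}}

```text
time_s: 6.2
position: [0.3359, -0.3039, 0.1051]
tcp_rot: [[0.053, 0.999, -0.013], [0.999, -0.053, 0.009], [0.009, -0.013, -1.0]]
force: [1.1, -1.0, -1.6]
opening: 0.297
```

Call:
{"api": "carry_out", "payload": {
  "grip": [-1,-1,-1,-1,-1,-1,-1,-1,-1,-1,-1,-1],
  "slide": [
    [0,0,0],
    [0,0,0],
    [0,0,0],
    [0,0,0],
    [0,0,0],
    [0,0,0],
    [0,0,0],
    [0,0,0],
    [0,0,0],
    [0,0,0],
    [0,0,0],
    [0,0,0]
  ],
  "twist": [
    [0,0,0.133],
    [0,0,0.133],
    [0,0,0.133],
    [0,0,0.133],
    [0,0,0.133],
    [0,0,0.133],
    [0,0,0.133],
    [0,0,0.133],
    [0,0,0.133],
    [0,0,0.133],
    [0,0,0.133],
    [0,0,0.133]
  ]
}}

```text
time_s: 7.4
position: [0.3306, -0.2885, 0.0943]
tcp_rot: [[0.989, -0.144, -0.03], [-0.143, -0.989, 0.038], [-0.035, -0.033, -0.999]]
force: [-0.2, -0.5, -0.8]
opening: 0.295
```

```bash
python3 - <<'E'
from h import *
from rig import bot
s=bot.read_state();togo(s,(.34,-.30,.11),-5.4)
E
```

```text
t 7.4 pos [ 0.3306 -0.2885  0.0943] yaw -8.24 nose up -2.02 open 0.295 F [-0.2 -0.5 -0.8] M [0.01 0.05 0.02]
 slide [ 10.4   9.5 -16.4] twist [-0.034  0.034 -0.05 ]
```

Call:
{"api": "carry_out", "payload": {
  "grip": [-1,-1,-1],
  "slide": [
    [10,9,-16],
    [0,0,0],
    [0,0,0]
  ],
  "twist": [
    [-0.034,0.034,-0.05],
    [0,0,0],
    [0,0,0]
  ]
}}

```text
time_s: 7.7
position: [0.3384, -0.295, 0.1071]
tcp_rot: [[0.995, -0.095, -0.005], [-0.095, -0.995, 0.008], [-0.006, -0.007, -1.0]]
force: [0.2, 0.5, -1.0]
opening: 0.295
```

```bash
python3 - <<'E'
from h import *
from rig import bot
s=bot.read_state();togo(s,(.34,-.30,.11),-5.4)
for n,(a,b,d,e) in(("top",(300,100,480,240)),("scene",(60,140,240,310))):
    c=bot.capture(n);np.savez(n+"3.npz",**c)
    im=c["color"][:,:,::-1]
    cv2.imwrite(f"pics/{n}3.png",cv2.resize(im[b:e,a:d],None,fx=3.4,fy=3.4,interpolation=cv2.INTER_CUBIC))
E
```

```text
t 7.7 pos [ 0.3384 -0.295   0.1071] yaw -5.44 nose up -0.33 open 0.295 F [ 0.2  0.5 -1. ] M [0.02 0.06 0.01]
 slide [ 2.   4.8 -3. ] twist [-0.007  0.006 -0.001]
```

View pics/top3.png

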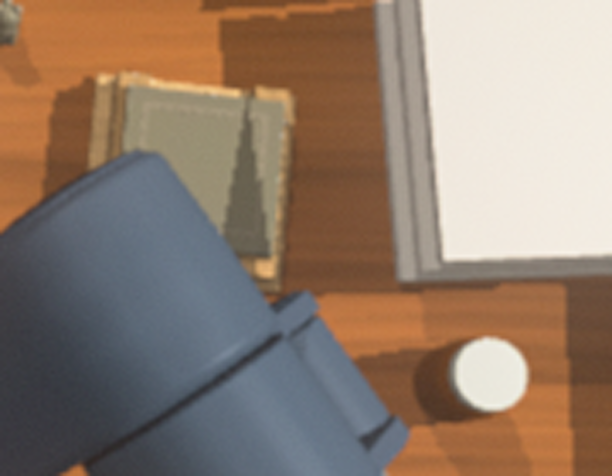

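View pics/scene3.png

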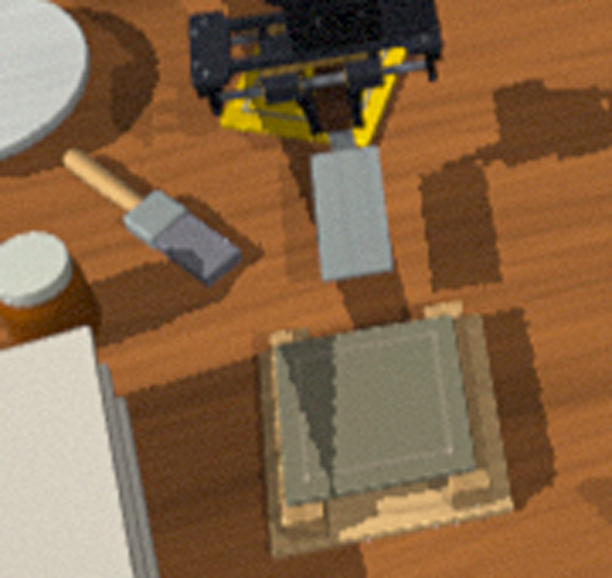

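```bash
python3 - <<'E'
from h import *
c=load("scene3.npz")
def W(q,z):
    q=(np.array(q,float)+.5)/3.4-.5+[60,140]; return plane(c,q[:,0],q[:,1],z)[:,:2]
print("cloud blade",cloud(c)[140+60, 60+103])
B=W([(312,155),(380,148),(392,270),(322,280)],.069); print("blade",B.round(4).tolist())
rear=(B[0]+B[1])/2;tip=(B[2]+B[3])/2; d=tip-rear; print(rear,tip,np.linalg.norm(d),np.degrees(np.arctan2(d[1],d[0])))
S=W([(285,336),(443,306),(302,518),(470,480)],.04); print("strip ends",S.round(4).tolist())
T=W([(280,344),(453,316),(476,468),(290,502)],.048); print("tile",T.mean(0),T.round(4).tolist())
f=(S[0]+S[1])/2;b=(S[2]+S[3])/2;print(f,b,np.degrees(np.arctan2(*(b-f)[::-1])))
E
```

```text
cloud blade [ 0.39596074 -0.30248567  0.07044561]
blade [[0.3314, -0.324], [0.3412, -0.268], [0.4696, -0.284], [0.4622, -0.3386]]
[ 0.33626506 -0.29603658] [ 0.46588817 -0.31125988] 0.13051398246163942 -6.698289824636493
strip ends [[0.4853, -0.3767], [0.4955, -0.2515], [0.6468, -0.3903], [0.6545, -0.2669]]
tile [ 0.57417724 -0.32102841] [[0.4973, -0.3811], [0.513, -0.2465], [0.6506, -0.2607], [0.6359, -0.3958]]
[ 0.49040408 -0.31410634] [ 0.65062031 -0.32860274] -5.170054945149832
```

Call:
{"api": "carry_out", "payload": {
  "grip": [-1,-1,-1,-1],
  "slide": [
    [0,4,20],
    [0,0,15],
    [0,0,7],
    [0,0,0]
  ],
  "twist": [
    [-0.007,0.006,0],
    [0,0,0],
    [0,0,0],
    [0,0,0]
  ]
}}

```text
time_s: 8.2
position: [0.3377, -0.2983, 0.0625]
tcp_rot: [[0.995, -0.096, -0.001], [-0.096, -0.995, 0.002], [-0.001, -0.002, -1.0]]
force: [-0.3, -0.5, -1.8]
opening: 0.296
```

```bash
python3 - <<'E'
from h import *
from rig import bot
s=bot.read_state();togo(s,(.338,-.2992,.064),-5)
togo(s,(.4839,-.3127,.064),-5)
E
```

```text
t 8.2 pos [ 0.3377 -0.2983  0.0625] yaw -5.49 nose up -0.07 open 0.296 F [-0.3 -0.5 -1.8] M [0.   0.03 0.  ]
 slide [ 0.4  0.9 -1.5] twist [-0.002  0.001 -0.009]
t 8.2 pos [ 0.3377 -0.2983  0.0625] yaw -5.49 nose up -0.07 open 0.296 F [-0.3 -0.5 -1.8] M [0.   0.03 0.  ]
 slide [147.    0.4  -1.7] twist [-0.002  0.001 -0.009]
```

Call:
{"api": "carry_out", "payload": {
  "grip": [-1,-1,-1,-1,-1],
  "slide": [
    [12,0,-1],
    [12,0,0],
    [12,0,0],
    [12,0,0],
    [0,0,0]
  ],
  "twist": [
    [0,0,-0.009],
    [0,0,0],
    [0,0,0],
    [0,0,0],
    [0,0,0]
  ]
}}

```text
time_s: 8.7
position: [0.3916, -0.3042, 0.0651]
tcp_rot: [[0.996, -0.086, 0.002], [-0.086, -0.996, -0.001], [0.002, 0.001, -1.0]]
force: [0.0, -0.1, -1.4]
opening: 0.3
```

```bash
python3 - <<'E'
from h import *
from rig import bot
s=bot.read_state()
togo(s,(.4839,-.3127,.064),-5)
c=bot.capture("scene")
cv2.imwrite("pics/s4.png",cv2.resize(c["color"][140:310,60:240,::-1],None,fx=3.4,fy=3.4,interpolation=cv2.INTER_CUBIC))
E
```

```text
t 8.7 pos [ 0.3916 -0.3042  0.0651] yaw -4.94 nose up 0.13 open 0.3 F [ 0.  -0.1 -1.4] M [0.05 0.02 0.02]
 slide [92.7  0.6  1.3] twist [ 0.001 -0.002  0.001]
```

View pics/s4.png

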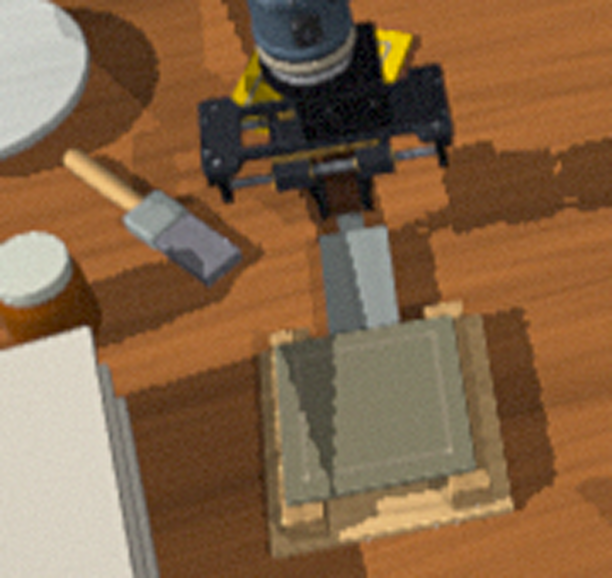

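The blade goes under the tile, centred: blade middle is at crop column 364 and the tile edge middle at 366. I continue in.

Call:
{"api": "carry_out", "payload": {
  "grip": [-1,-1,-1,-1,-1,-1,-1,-1],
  "slide": [
    [12,0,1],
    [12,0,0],
    [12,0,0],
    [12,0,0],
    [12,0,0],
    [12,0,0],
    [12,0,0],
    [0,0,0]
  ],
  "twist": [
    [0,0,0],
    [0,0,0],
    [0,0,0],
    [0,0,0],
    [0,0,0],
    [0,0,0],
    [0,0,0],
    [0,0,0]
  ]
}}

```text
time_s: 9.55
position: [0.4819, -0.3108, 0.0637]
tcp_rot: [[0.996, -0.086, 0.001], [-0.086, -0.996, 0.001], [0.001, -0.001, -1.0]]
force: [-0.3, 0.2, -1.6]
opening: 0.296
```

```bash
python3 - <<'E'
from h import *
from rig import bot
s=bot.read_state()
togo(s,(.4839,-.3127,.064),-5)
E
```

```text
t 9.55 pos [ 0.4819 -0.3108  0.0637] yaw -4.93 nose up 0.05 open 0.296 F [-0.3  0.2 -1.6] M [0.04 0.06 0.  ]
 slide [ 2.1  1.8 -0.3] twist [-0.001 -0.001  0.001]
```

Call:
{"api": "carry_out", "payload": {
  "grip": [-1,-1,-1,-1,-1,-1,-1,-1,-1],
  "slide": [
    [2,2,-4],
    [0,0,-4],
    [0,0,-3],
    [0,0,-2],
    [0,0,-2],
    [0,0,-2],
    [0,0,-2],
    [0,0,-2],
    [0,0,0]
  ],
  "twist": [
    [0,0,0],
    [0,0.01,0],
    [0,0.01,0],
    [0,0,0],
    [0,0,0],
    [0,0,0],
    [0,0,0],
    [0,0,0],
    [0,0,0]
  ]
}}

```text
time_s: 10.45
position: [0.4794, -0.3109, 0.0851]
tcp_rot: [[0.996, -0.087, 0.015], [-0.087, -0.996, 0.005], [0.015, -0.006, -1.0]]
force: [0.6, -0.1, -3.7]
opening: 0.295
```

```bash
python3 - <<'E'
from h import *
from rig import bot
s=bot.read_state()
togo(s,(.4839,-.3127,.12),-5)
E
```

```text
t 10.45 pos [ 0.4794 -0.3109  0.0851] yaw -4.98 nose up 0.86 open 0.295 F [ 0.6 -0.1 -3.7] M [0.04 0.26 0.02]
 slide [  5.1   1.2 -34.9] twist [-0.006 -0.015  0.   ]
```

Call:
{"api": "carry_out", "payload": {
  "grip": [-1,-1,-1,-1,-1],
  "slide": [
    [0,0,-4],
    [0,0,-4],
    [0,0,-4],
    [0,0,-4],
    [0,0,-1]
  ],
  "twist": [
    [0,0,0],
    [0,0,0],
    [0,0,0],
    [0,0,0],
    [0,0,0]
  ]
}}

```text
time_s: 10.95
position: [0.4791, -0.3108, 0.1033]
tcp_rot: [[0.996, -0.086, 0.015], [-0.086, -0.996, 0.005], [0.014, -0.006, -1.0]]
force: [0.1, -0.1, -2.6]
opening: 0.298
```

```bash
python3 - <<'E'
from h import *
from rig import bot
s=bot.read_state()
togo(s,(.4839,-.3127,.14),-5)
c=bot.capture("scene");np.savez("scene5.npz",**c)
cv2.imwrite("pics/s5.png",cv2.resize(c["color"][140:310,60:240,::-1],None,fx=3.4,fy=3.4,interpolation=cv2.INTER_CUBIC))
P=cloud(c);hsv=cv2.cvtColor(c["color"],cv2.COLOR_RGB2HSV)
m=np.zeros((384,512),bool);m[215:305,130:215]=True
m&=(hsv[...,0]>18)&(hsv[...,1]<95)&(P[...,2]>.05)
m=cv2.erode(m.astype(np.uint8),np.ones((5,5)))>0
Q=P[m];q=Q-Q.mean(0);n=np.linalg.svd(q,full_matrices=False)[2][2];n*=np.sign(n[2]);print(len(Q),Q.mean(0),n, np.degrees(np.arccos(n[2])))
E
```

```text
t 10.95 pos [ 0.4791 -0.3108  0.1033] yaw -4.96 nose up 0.83 open 0.298 F [ 0.1 -0.1 -2.6] M [0.01 0.26 0.  ]
 slide [  5.5   1.3 -36.6] twist [-0.006 -0.014  0.001]
1875 [ 0.56966039 -0.31878864  0.07393704] [ 0.00203998 -0.00149518  0.9999968 ] 0.14491508811177786
```

View pics/s5.png

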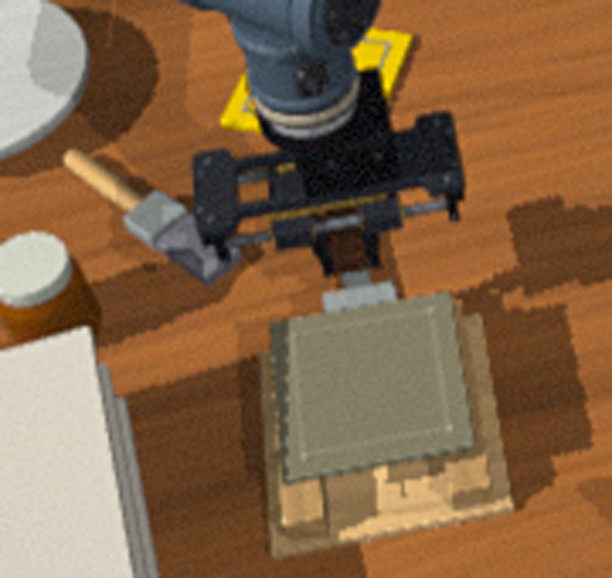

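Call:
{"api": "carry_out", "payload": {
  "grip": [-1,-1,-1,-1,-1,-1,-1,-1],
  "slide": [
    [0,0,-4],
    [0,0,-7],
    [0,0,-8],
    [0,0,-8],
    [0,0,-8],
    [0,0,-6],
    [0,0,-3],
    [0,0,0]
  ],
  "twist": [
    [0,0,0],
    [0,0,0],
    [0,0,0],
    [0,0,0],
    [0,0,0],
    [0,0,0],
    [0,0,0],
    [0,0,0]
  ]
}}

```text
time_s: 11.8
position: [0.4785, -0.3111, 0.1521]
tcp_rot: [[0.996, -0.086, 0.016], [-0.086, -0.996, 0.004], [0.015, -0.005, -1.0]]
force: [0.1, 0.6, -2.8]
opening: 0.293
```

```bash
python3 - <<'E'
from h import *
from rig import bot
s=bot.read_state()
togo(s,(.576,-.0035,.15),-3.7,0.8)
E
```

```text
t 11.8 pos [ 0.4785 -0.3111  0.1521] yaw -4.95 nose up 0.88 open 0.293 F [ 0.1  0.6 -2.8] M [0.06 0.24 0.03]
 slide [  70.5 -314.8    4.8] twist [-0.005 -0.002 -0.022]
```

Call:
{"api": "carry_out", "payload": {
  "grip": [-1,-1,-1,-1,-1,-1,-1,-1,-1,-1,-1,-1],
  "slide": [
    [1,-4,0],
    [2,-8,0],
    [3,-12,0],
    [3,-14,0],
    [3,-15,0],
    [3,-15,0],
    [3,-15,0],
    [3,-15,0],
    [3,-15,0],
    [3,-12,0],
    [2,-8,0],
    [1,-4,0]
  ],
  "twist": [
    [-0.005,0,-0.02],
    [0,0,0],
    [0,0,0],
    [0,0,0],
    [0,0,0],
    [0,0,0],
    [0,0,0],
    [0,0,0],
    [0,0,0],
    [0,0,0],
    [0,0,0],
    [0,0,0]
  ]
}}

```text
time_s: 13.0
position: [0.5195, -0.1601, 0.1514]
tcp_rot: [[0.998, -0.061, 0.012], [-0.061, -0.998, 0.003], [0.012, -0.004, -1.0]]
force: [-0.5, -0.6, -2.9]
opening: 0.295
```

```bash
python3 - <<'E'
from h import *
from rig import bot
s=bot.read_state()
togo(s,(.576,-.0035,.15),-3.7,0.8)
c=bot.capture("scene")
cv2.imwrite("pics/s6.png",cv2.resize(c["color"][100:310,100:350,::-1],None,fx=2.8,fy=2.8,interpolation=cv2.INTER_CUBIC))
E
```

```text
t 13.0 pos [ 0.5195 -0.1601  0.1514] yaw -3.51 nose up 0.69 open 0.295 F [-0.5 -0.6 -2.9] M [ 0.03  0.25 -0.03]
 slide [  46.8 -159.8    2.5] twist [-0.004  0.002  0.003]
```

View pics/s6.png

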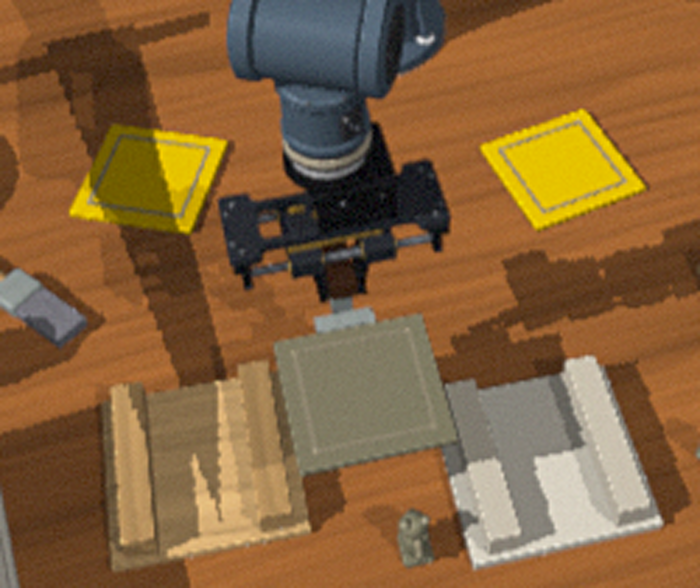

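The tile sits level and square on the blade (crop 365,390), between its board and the shelf. I carry on to the shelf.

Call:
{"api": "carry_out", "payload": {
  "grip": [-1,-1,-1,-1,-1,-1,-1,-1,-1,-1,-1,-1],
  "slide": [
    [1,-4,0],
    [2,-8,0],
    [3,-12,0],
    [4,-15,0],
    [5,-16,0],
    [5,-16,0],
    [5,-16,0],
    [5,-16,0],
    [5,-15,0],
    [4,-12,0],
    [2,-8,0],
    [1,-4,0]
  ],
  "twist": [
    [-0.004,0.002,0],
    [0,0,0],
    [0,0,0],
    [0,0,0],
    [0,0,0],
    [0,0,0],
    [0,0,0],
    [0,0,0],
    [0,0,0],
    [0,0,0],
    [0,0,0],
    [0,0,0]
  ]
}}

```text
time_s: 14.25
position: [0.5736, -0.0122, 0.1516]
tcp_rot: [[0.998, -0.068, 0.014], [-0.068, -0.998, -0.0], [0.014, -0.001, -1.0]]
force: [-0.6, 0.0, -3.2]
opening: 0.297
```

```bash
python3 - <<'E'
from h import *
from rig import bot
s=bot.read_state()
togo(s,(.576,-.0035,.15),-3.7,0.8)
E
```

```text
t 14.25 pos [ 0.5736 -0.0122  0.1516] yaw -3.88 nose up 0.81 open 0.297 F [-0.6  0.  -3.2] M [-0.02  0.24 -0.05]
 slide [ 1.8 -8.8  1.6] twist [-0.001 -0.    -0.003]
```

Call:
{"api": "carry_out", "payload": {
  "grip": [-1,-1,-1,-1,-1,-1,-1,-1,-1],
  "slide": [
    [1,-4,0],
    [1,-4,3],
    [0,-1,6],
    [0,0,8],
    [0,0,8],
    [0,0,8],
    [0,0,7],
    [0,0,4],
    [0,0,0]
  ],
  "twist": [
    [0,0,0],
    [0,0,0],
    [0,0,0],
    [0,0,0],
    [0,0,0],
    [0,0,0],
    [0,0,0],
    [0,0,0],
    [0,0,0]
  ]
}}

```text
time_s: 15.15
position: [0.5757, -0.0044, 0.1023]
tcp_rot: [[0.997, -0.07, 0.011], [-0.07, -0.998, -0.0], [0.011, -0.001, -1.0]]
force: [-0.6, 0.5, -4.1]
opening: 0.297
```

```bash
python3 - <<'E'
from h import *
from rig import bot
s=bot.read_state()
togo(s,(.576,-.0035,.1),-3.7,0.8)
for n,(a,b,d,e) in(("top",(190,70,330,200)),("scene",(190,150,370,310))):
    c=bot.capture(n);np.savez(n+"7.npz",**c)
    cv2.imwrite(f"pics/{n}7.png",cv2.resize(c["color"][b:e,a:d,::-1],None,fx=3.6,fy=3.6,interpolation=cv2.INTER_CUBIC))
    P=cloud(c);hsv=cv2.cvtColor(c["color"],cv2.COLOR_RGB2HSV)
    m=(P[...,2]>.052)&(P[...,2]<.1)&(P[...,0]>.58)&(P[...,0]<.76)&(P[...,1]<.1)&(P[...,1]>-.12)&(hsv[...,0]>18)&(hsv[...,0]<60)&(hsv[...,1]<100)
    m=cv2.morphologyEx(m.astype(np.uint8),cv2.MORPH_OPEN,np.ones((3,3)))
    mm=cv2.erode(m,np.ones((3,3)))>0
    Q=P[mm];q=Q-Q.mean(0);nn=np.linalg.svd(q,full_matrices=False)[2][2];nn*=np.sign(nn[2]);print(n,m.sum(),np.median(Q,0),nn.round(3))
    ct=max(cv2.findContours(m,0,1)[0],key=cv2.contourArea)[:,0]
    W=plane(c,ct[:,0],ct[:,1],np.median(Q[:,2]))[:,:2]
    print(cv2.minAreaRect((W*1000).astype(np.float32)))
E
```

```text
t 15.15 pos [ 0.5757 -0.0044  0.1023] yaw -4.03 nose up 0.61 open 0.297 F [-0.6  0.5 -4.1] M [ 0.07  0.29 -0.01]
 slide [ 0.2 -0.9  2.3] twist [-0.     0.003 -0.006]Traceback (most recent call last):
  File "<stdin>", line 12, in <module>
IndexError: index 2 is out of bounds for axis 0 with size 2
```

View pics/top7.png

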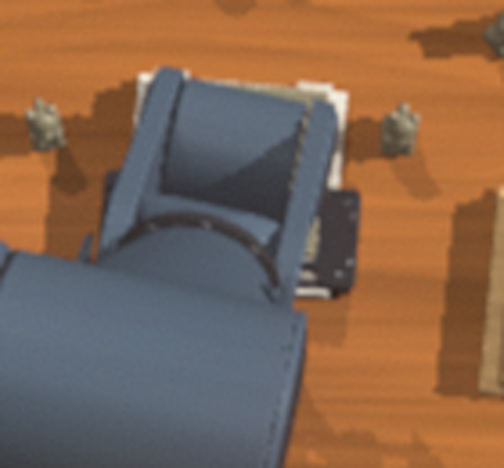

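```bash
cat > tm.py <<'E'
from h import *
def tile(c,zlo=.052):
    P=cloud(c);hsv=cv2.cvtColor(c["color"],cv2.COLOR_RGB2HSV)
    m=(P[...,2]>zlo)&(P[...,2]<.1)&(P[...,0]>.56)&(P[...,0]<.78)&(P[...,1]<.12)&(P[...,1]>-.14)&(hsv[...,0]>18)&(hsv[...,0]<60)&(hsv[...,1]<100)
    m=cv2.morphologyEx(m.astype(np.uint8),cv2.MORPH_OPEN,np.ones((3,3)))
    mm=cv2.erode(m,np.ones((3,3)))>0
    Q=P[mm];q=Q-Q.mean(0);nn=np.linalg.svd(q,full_matrices=False)[2][2];nn*=np.sign(nn[2]);print(m.sum(),np.median(Q,0),nn.round(3))
    ct=max(cv2.findContours(m,0,1)[0],key=cv2.contourArea)[:,0]
    W=plane(c,ct[:,0],ct[:,1],np.median(Q[:,2]))[:,:2]
    print(cv2.minAreaRect((W*1000).astype(np.float32)))
E
python3 - <<'E'
from tm import *
from rig import bot
c=bot.capture("scene");np.savez("scene7.npz",**c)
cv2.imwrite("pics/scene7.png",cv2.resize(c["color"][150:310,190:370,::-1],None,fx=3.6,fy=3.6,interpolation=cv2.INTER_CUBIC))
tile(c)
E
```

```text
2580 [ 0.670705   -0.01487703  0.07225557] [0.011 0.004 1.   ]
((665.8192138671875, -13.87200927734375), (140.4755401611328, 143.99563598632812), 85.32572937011719)
```

View pics/scene7.png

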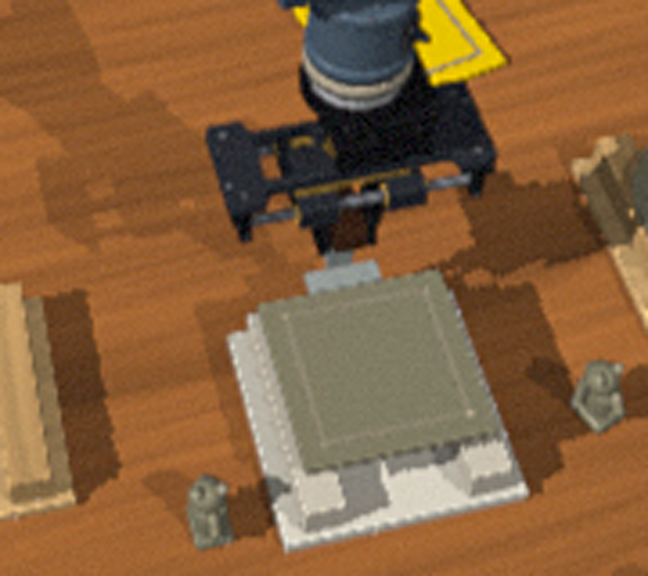

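Call:
{"api": "carry_out", "payload": {
  "grip": [-1,-1,-1,-1,-1,-1,-1,-1,-1,-1,-1,-1],
  "slide": [
    [2,0,2],
    [2,0,3],
    [0,0,3],
    [0,0,3],
    [0,0,3],
    [0,0,3],
    [0,0,3],
    [0,0,3],
    [0,0,3],
    [0,0,3],
    [0,0,3],
    [0,0,0]
  ],
  "twist": [
    [0,0.01,0],
    [0,0,0],
    [0,0,0],
    [0,0,0],
    [0,0,0],
    [0,0,0],
    [0,0,0],
    [0,0,0],
    [0,0,0],
    [0,0,0],
    [0,0,0],
    [0,0,0]
  ]
}}

```text
time_s: 16.45
position: [0.5845, -0.0052, 0.0707]
tcp_rot: [[0.997, -0.07, 0.031], [-0.07, -0.998, -0.003], [0.031, 0.001, -1.0]]
force: [-0.6, 0.3, -2.0]
opening: 0.298
```

```bash
python3 - <<'E'
from tm import *
from rig import bot
s=bot.read_state()
togo(s,(.579,-.0038,.064),-4.1,0.8)
c=bot.capture("scene");np.savez("scene8.npz",**c)
cv2.imwrite("pics/scene8.png",cv2.resize(c["color"][150:310,190:370,::-1],None,fx=3.6,fy=3.6,interpolation=cv2.INTER_CUBIC))
tile(c,.044)
E
```

```text
t 16.45 pos [ 0.5845 -0.0052  0.0707] yaw -4.02 nose up 1.76 open 0.298 F [-0.6  0.3 -2. ] M [0.07 0.15 0.03]
 slide [-5.8 -1.   6.6] twist [ 0.001 -0.017  0.001]
2522 [ 0.67512438 -0.01640122  0.05006894] [0.001 0.001 1.   ]
((673.2573852539062, -14.977645874023438), (141.3649139404297, 142.63128662109375), 85.409912109375)
```

View pics/scene8.png

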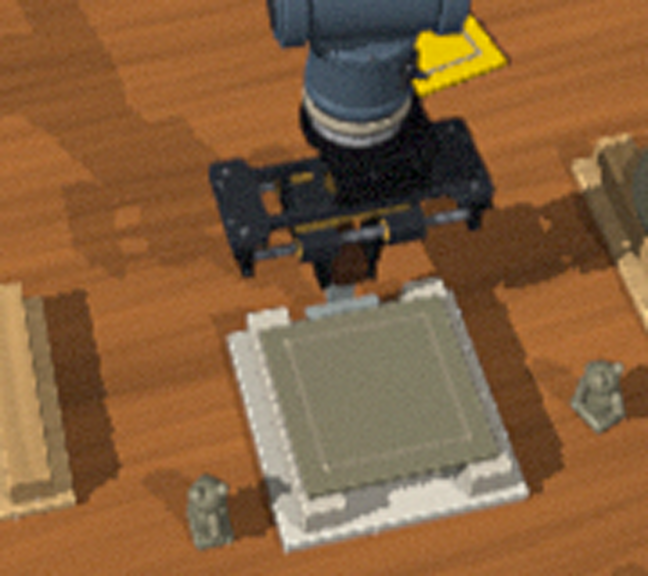

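Call:
{"api": "carry_out", "payload": {
  "grip": [-1,-1,-1,-1],
  "slide": [
    [0,0,3],
    [0,0,3],
    [0,0,1],
    [0,0,0]
  ],
  "twist": [
    [0,-0.015,0],
    [0,0,0],
    [0,0,0],
    [0,0,0]
  ]
}}

```text
time_s: 16.9
position: [0.5858, -0.0054, 0.064]
tcp_rot: [[0.997, -0.07, 0.017], [-0.07, -0.998, -0.002], [0.017, 0.001, -1.0]]
force: [0.1, 0.4, -1.3]
opening: 0.296
```

```bash
python3 - <<'E'
from tm import *
from rig import bot
s=bot.read_state()
togo(s,(.579,-.0038,.064),-4.1,0.5)
E
```

```text
t 16.9 pos [ 0.5858 -0.0054  0.064 ] yaw -4.02 nose up 0.97 open 0.296 F [ 0.1  0.4 -1.3] M [ 0.09  0.07 -0.06]
 slide [-6.9 -1.2 -0.2] twist [ 0.001 -0.008  0.001]
```

Call:
{"api": "carry_out", "payload": {
  "grip": [-1,-1,-1,-1,-1,-1,-1,-1],
  "slide": [
    [-5,0,0],
    [-12,0,0],
    [-12,0,0],
    [-12,0,0],
    [-12,0,0],
    [-12,0,0],
    [-12,0,0],
    [0,0,0]
  ],
  "twist": [
    [0,-0.01,0],
    [0,0,0],
    [0,0,0],
    [0,0,0],
    [0,0,0],
    [0,0,0],
    [0,0,0],
    [0,0,0]
  ]
}}

```text
time_s: 17.7
position: [0.5025, 0.0007, 0.064]
tcp_rot: [[0.998, -0.07, 0.003], [-0.07, -0.998, -0.001], [0.003, 0.001, -1.0]]
force: [0.5, -0.0, -2.3]
opening: 0.299
```

```bash
python3 - <<'E'
from tm import *
from rig import bot
s=bot.read_state()
togo(s,(.402,.0085,.064),-4.1,0.)
c=bot.capture("scene");np.savez("scene9.npz",**c)
cv2.imwrite("pics/scene9.png",cv2.resize(c["color"][150:310,190:370,::-1],None,fx=3.6,fy=3.6,interpolation=cv2.INTER_CUBIC))
tile(c,.044)
E
```

```text
t 17.7 pos [0.5025 0.0007 0.064 ] yaw -4.01 nose up 0.19 open 0.299 F [ 0.5 -0.  -2.3] M [ 0.08  0.11 -0.03]
 slide [-100.8   -0.8   -0.4] twist [ 0.001 -0.003  0.002]
2520 [ 0.67695019 -0.01419139  0.04995255] [-0.001  0.001  1.   ]
((673.4384155273438, -14.214256286621094), (141.95245361328125, 142.69131469726562), 85.64273834228516)
```

View pics/scene9.png

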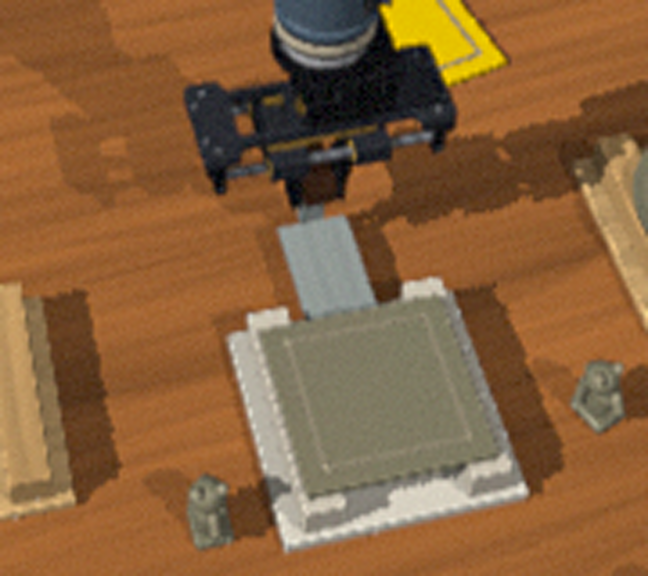

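The tile stayed put at (crop 380,395), and the blade is half out. I keep drawing it out.

Call:
{"api": "carry_out", "payload": {
  "grip": [-1,-1,-1,-1,-1,-1,-1,-1,-1],
  "slide": [
    [-12,0,0],
    [-12,0,0],
    [-12,0,0],
    [-12,0,0],
    [-12,0,0],
    [-12,0,0],
    [-12,0,0],
    [-12,0,0],
    [0,0,0]
  ],
  "twist": [
    [0,0,0],
    [0,0,0],
    [0,0,0],
    [0,0,0],
    [0,0,0],
    [0,0,0],
    [0,0,0],
    [0,0,0],
    [0,0,0]
  ]
}}

```text
time_s: 18.65
position: [0.4076, 0.0064, 0.0643]
tcp_rot: [[0.997, -0.07, 0.015], [-0.07, -0.998, -0.004], [0.015, 0.002, -1.0]]
force: [-0.3, 0.7, -1.1]
opening: 0.293
```

```bash
python3 - <<'E'
from tm import *
from rig import bot
s=bot.read_state()
togo(s,(.402,.0085,.043),-4.1,0.)
c=bot.capture("scene");np.savez("scene10.npz",**c)
cv2.imwrite("pics/scene10.png",cv2.resize(c["color"][130:290,190:370,::-1],None,fx=3.6,fy=3.6,interpolation=cv2.INTER_CUBIC))
P=cloud(c)
for u,v in((245,192),(262,211),(271,221)):print(P[v,u],c["color"][v,u])
E
```

```text
t 18.65 pos [0.4076 0.0064 0.0643] yaw -4.03 nose up 0.89 open 0.293 F [-0.3  0.7 -1.1] M [ 0.09  0.02 -0.  ]
 slide [-6.1 -1.7 21.2] twist [ 0.002 -0.015  0.001]
[ 0.38374792 -0.06032852  0.00044252] [162 100  52]
[ 0.4665806  -0.03339821 -0.00115395] [124  80  39]
[ 0.52713146 -0.02707228  0.02643167] [140 150 147]
```

View pics/scene10.png

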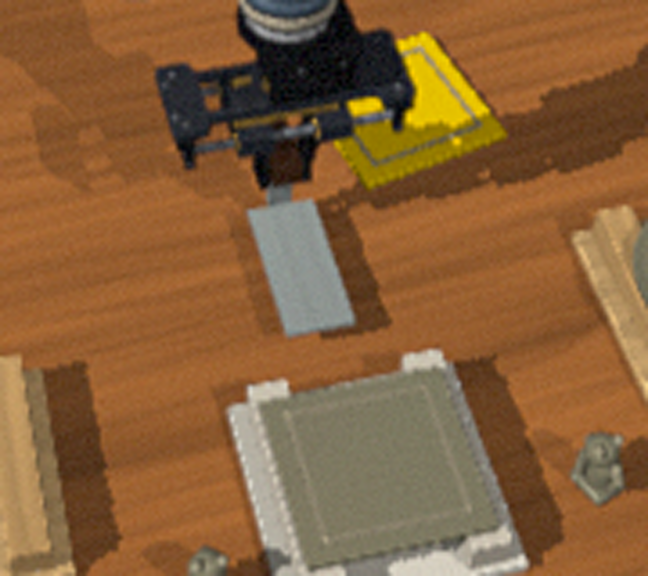

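Call:
{"api": "carry_out", "payload": {
  "grip": [-1,-1,-1,-1,-1,-1,-1],
  "slide": [
    [-5,0,3],
    [0,0,5],
    [0,0,4],
    [0,0,4],
    [0,0,2],
    [0,0,1],
    [0,0,0]
  ],
  "twist": [
    [0,-0.015,0],
    [0,0,0],
    [0,0,0],
    [0,0,0],
    [0,0,0],
    [0,0,0],
    [0,0,0]
  ]
}}

```text
time_s: 19.4
position: [0.4087, 0.0052, 0.0433]
tcp_rot: [[0.997, -0.07, 0.008], [-0.07, -0.998, -0.005], [0.008, 0.004, -1.0]]
force: [0.3, -0.1, -0.9]
opening: 0.296
```

```bash
python3 - <<'E'
from tm import *
from rig import bot
s=bot.read_state()
togo(s,(.402,.0065,.041),-4.1,0.)
E
```

```text
t 19.4 pos [0.4087 0.0052 0.0433] yaw -4.04 nose up 0.45 open 0.296 F [ 0.3 -0.1 -0.9] M [ 0.09  0.09 -0.02]
 slide [-6.8 -0.8  2.2] twist [ 0.004 -0.008  0.001]
```

Call:
{"api": "carry_out", "payload": {
  "grip": [-1,-1,-1],
  "slide": [
    [0,0,1.5],
    [0,0,1],
    [0,0,0]
  ],
  "twist": [
    [0,-0.006,0],
    [0,0,0],
    [0,0,0]
  ]
}}

```text
time_s: 19.7
position: [0.4087, 0.0052, 0.0408]
tcp_rot: [[0.998, -0.07, 0.001], [-0.07, -0.998, -0.004], [0.002, 0.004, -1.0]]
force: [-0.7, 0.1, 0.8]
opening: 0.291
```

```bash
python3 - <<'E'
from tm import *
from rig import bot
s=bot.read_state()
togo(s,(.402,.0065,.041),-4.1,0.)
c=bot.capture("scene");P=cloud(c)
m=(P[...,0]>.42)&(P[...,0]<.53)&(abs(P[...,1]+.003+.07*(P[...,0]-.408))<.018)
Q=P[m];print(len(Q),np.median(Q,0)); A=np.c_[Q[:,:2]-Q[:,:2].mean(0),np.ones(len(Q))];print(np.linalg.lstsq(A,Q[:,2],rcond=None)[0])
E
```

```text
t 19.7 pos [0.4087 0.0052 0.0408] yaw -4.04 nose up 0.1 open 0.291 F [-0.7  0.1  0.8] M [ 0.1  -0.01  0.01]
 slide [-6.8 -0.8 -0.2] twist [ 0.004 -0.002  0.001]
1436 [ 0.43794456 -0.00561919  0.22678448]
[-3.19801659  0.38239615  0.19815463]
```

The force has gone positive, so the bench is taking the load. I release and rise.

Call:
{"api": "carry_out", "payload": {
  "grip": [1,1,1,1,1,1,1,1],
  "slide": [
    [0,0,0],
    [0,0,0],
    [0,0,0],
    [0,0,0],
    [0,0,0],
    [0,0,0],
    [0,0,0],
    [0,0,0]
  ],
  "twist": [
    [0,0,0],
    [0,0,0],
    [0,0,0],
    [0,0,0],
    [0,0,0],
    [0,0,0],
    [0,0,0],
    [0,0,0]
  ]
}}

```text
time_s: 20.55
position: [0.4096, 0.005, 0.0414]
tcp_rot: [[0.998, -0.07, 0.004], [-0.07, -0.998, -0.005], [0.004, 0.005, -1.0]]
force: [0.5, -0.2, 0.7]
opening: 0.938
```

Call:
{"api": "carry_out", "payload": {
  "grip": [1,1,1,1,1,1,1,1,1,1,1,1],
  "slide": [
    [0,0,-5],
    [0,0,-15],
    [0,0,-20],
    [0,0,-30],
    [0,0,-30],
    [0,0,-30],
    [0,0,-30],
    [0,40,-10],
    [0,45,0],
    [0,45,0],
    [0,45,0],
    [0,45,0]
  ],
  "twist": [
    [0,0,0],
    [0,0,0],
    [0,0,0],
    [0,0,0],
    [0,0,0],
    [0,0,0],
    [0,0,0],
    [0,0,0],
    [0,0,0],
    [0,0,0],
    [0,0,0],
    [0,0,0]
  ]
}}

```text
time_s: 21.75
position: [0.392, -0.2143, 0.2237]
tcp_rot: [[0.998, -0.057, 0.005], [-0.057, -0.998, -0.006], [0.006, 0.006, -1.0]]
force: [0.7, -0.3, 0.2]
opening: 0.999
```

Call:
{"api": "carry_out", "payload": {
  "grip": [1,1,1,1,1,1],
  "slide": [
    [0,45,0],
    [0,45,0],
    [0,45,0],
    [0,45,0],
    [0,20,0],
    [0,0,0]
  ],
  "twist": [
    [0,0,0],
    [0,0,0],
    [0,0,0],
    [0,0,0],
    [0,0,0],
    [0,0,0]
  ]
}}

```text
time_s: 22.35
position: [0.3762, -0.4274, 0.2266]
tcp_rot: [[0.998, -0.065, 0.007], [-0.065, -0.998, -0.01], [0.008, 0.009, -1.0]]
force: [0.1, 0.4, -1.0]
opening: 0.996
```

```bash
python3 - <<'E'
from tm import *
from rig import bot
s=bot.read_state();togo(s,s["position"],-4)
for n in("top","scene"):
    c=bot.capture(n);np.savez(n+"11.npz",**c);cv2.imwrite(f"pics/{n}11.png",c["color"][:,:,::-1])
    print(n);tile(c,.044)
    P=cloud(c)
    for x,y in((.45,.002),(.53,-.003),(.39,.006)):
        u,v=proj(c,(x,y,.003 if x>.43 else .072)).round().astype(int); print(P[v,u].round(4),c["color"][v,u])
    print("plate",P[140,147] if n=="top" else P[205,390])
E
```

```text
t 22.35 pos [ 0.3762 -0.4274  0.2266] yaw -3.71 nose up 0.46 open 0.996 F [ 0.1  0.4 -1. ] M [ 0.06  0.06 -0.04]
 slide [0. 0. 0.] twist [ 0.009 -0.008  0.005]
top
1934 [ 0.67456171 -0.01390973  0.05014277] [0.006 0.002 1.   ]
((673.408935546875, -11.095733642578125), (139.14990234375, 140.6112518310547), 85.38986206054688)
[0.4492 0.0006 0.0047] [179 178 174]
[ 0.5302 -0.0044  0.0022] [175 176 170]
[0.3894 0.0062 0.0757] [106  66  42]
plate [0.59330654 0.31193584 0.04293032]
scene
2541 [ 0.6770795  -0.01559694  0.05007004] [0.002 0.002 1.   ]
((673.3952026367188, -14.427581787109375), (142.80093383789062, 142.27305603027344), 85.6959228515625)
[0.45   0.0034 0.0023] [146 153 148]
[ 0.5296 -0.003   0.0046] [147 153 148]
[0.3925 0.0056 0.0745] [83 48 34]
plate [0.5937398  0.30846188 0.04951791]
```

View pics/top11.png

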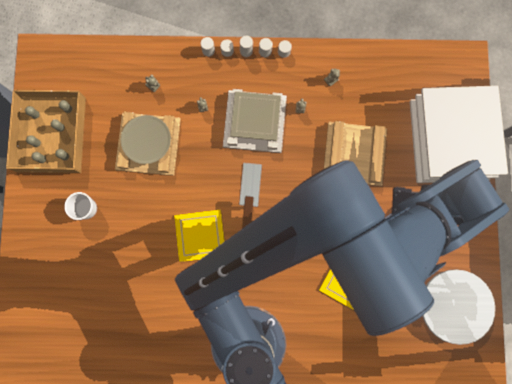

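View pics/scene11.png

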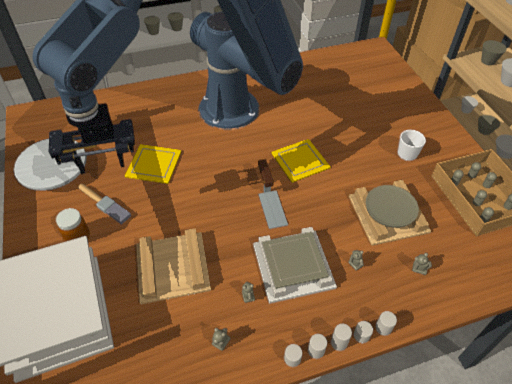

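```bash
python3 - <<'E'
from rig import bot
print(bot.hand_in())
E
```

```text
the job is handed in; nothing more can be done
None
```

The tile is on the shelf's two strips, the lifter is back flat on the bench, and I handed the job in at about 22 s. The hand-in gave no verdict.

**What I did:** I gripped the lifter by its handle and slid the blade under the grey-green tile. I lifted the tile until its underside was about 66 mm up, where I measured it level to 0.15°, then carried it higher to the shelf and set it down. I drew the blade out and laid the lifter on the bench in front of the shelf.

**Last checks, before hand-in:**
- **Tile:** both cameras put its centre about 7 mm from the shelf's centre, nearly all of it away from the robot. It is within 1° of the strips, and its top is at about 50 mm, as it should be on the strips.
- **Lifter:** the blade reads 2 to 5 mm high along its length, so it lies flat, clear of the shelf and the tile.
- **Plate:** it looks unmoved in both views.
- **Hand:** open, well away and touching nothing.

**Disagreements:** the two cameras differ by 2 to 3 mm in y for the tile. The shelf's centre comes mainly from corners I picked by hand, so it is good to about 3 mm. Both are well inside the 20 mm allowed.

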